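# Click the photometer's filter lever to the blue filter and take a reading

### The job

Push the photometer's sprung selector lever by its red post, one click at a time with a short pause in every notch, until the red pointer stands at the blue filter, and do not let it go past that. Then press the green read key down gently, let it come up again and leave everything alone, with the pointer still at blue and the glassware beside the photometer where it was.

Things in the scene. Friction and masses are not known exactly. Their poses are not given: they have to be found in the camera images.
- meter: filter photometer, a low blue box with a white top, 280 (x) x 240 (y) x 60 mm high, standing fixed on the bench; origin at the centre of its underside, x pointing away from the robot at yaw 0, y to its left, z up. On the top, towards the far side, are a display and a round cuvette cap (to 84 mm above the bench).
- thumb: black selector lever with an upright red post, on the white top; origin on its vertical turning axis, 66 mm above the bench, 20 mm beyond the box's centre (its +x); x points from the axis to the post, z up. Arm 12 mm wide, its top 76 mm above the bench. Only ever pushed counter-clockwise as seen from above (post towards the box's -y side). No need to grip it: push the post from behind.
- thumb_top (a point): centre of the top of the lever's red post (14 mm diameter, 34 mm free above the lever arm, top 110 mm above the bench), 80 mm from the turning axis. The lever is sprung: the post gives about 0.5 N per mm against the pointer plate beneath, up to 33 mm, and springs back to the pointer when let go.
- index: pointer plate under the lever, same turning axis (origin, 60 mm above the bench), x towards the pointer; six notches 0.14 rad apart (11 mm at the post). The push at the post that makes it jump one notch differs from day to day, about 4 to 11 N (8 to 23 mm of spring travel), so where the hand is at the click is not known beforehand; at the click the push felt drops by about 3 to 5 N.
- pointer (a point): index point of the pointer plate, 115 mm from the turning axis, 19 mm beyond the small red pointer tip's end, about 64 mm above the bench. When the pointer is clicked on a filter this point lies on that filter. At the start it is in the first, empty notch, at the box's +y end; five more notches follow, one at each filter.
- key_top (a point): centre of the top of the round green read key (28 mm diameter, in a black collar) on the photometer, about 81 mm above the bench; pressed straight down.
- key (a joint): travel of the read key in m: 0 up, 0.009 fully down; the push rises from about 2 N to 6 N fully down, with a hard stop there, and it springs back up; a press of half its travel or more counts.
- filter_red: red filter button, 14 mm diameter disc standing 6 mm above the white top, fixed, one per notch in an arc of 115 mm radius about the lever's axis; origin at the centre of its underside, 60 mm above the bench; always the first place after the empty notch.
- filter_blue: blue filter button, 14 mm diameter disc standing 6 mm above the white top, fixed, one per notch in an arc of 115 mm radius about the lever's axis; origin at the centre of its underside, 60 mm above the bench; in one of the 2nd, 3rd and 4th places after the empty notch (blue, green and amber change places).
- filter_green: green filter button, 14 mm diameter disc standing 6 mm above the white top, fixed, one per notch in an arc of 115 mm radius about the lever's axis; origin at the centre of its underside, 60 mm above the bench; in one of the 2nd, 3rd and 4th places after the empty notch (blue, green and amber change places).
- filter_amber: amber filter button, 14 mm diameter disc standing 6 mm above the white top, fixed, one per notch in an arc of 115 mm radius about the lever's axis; origin at the centre of its underside, 60 mm above the bench; in one of the 2nd, 3rd and 4th places after the empty notch (blue, green and amber change places).
- filter_clear: clear filter button (white), 14 mm diameter disc standing 6 mm above the white top, fixed, one per notch in an arc of 115 mm radius about the lever's axis; origin at the centre of its underside, 60 mm above the bench; always the last, fifth place.
- amber_bottle: amber glass bottle with white cap, 48 mm diameter, 100 mm high, standing beside the photometer; origin at the centre of its underside.
- flask: small conical glass flask, 72 mm diameter at the foot, 110 mm high; origin at the centre of its underside.
- beaker: small glass beaker, 64 mm diameter, 75 mm high; origin at the centre of its underside.
There are look-alikes about, which are no part of the job. Leave any yellow look-alike of the flask alone. What is shaped like the amber_bottle but purple is not meant.

How it is judged:
By the outcome, as a careful person would: the job done as asked, in the order asked, and still so for the second after the job is handed in, with the robot touching nothing.
It also fails if it takes over 72 s, if anything falls off the work surface, if the arm or the gripper's body presses on something with over 40 N, if the wrist force passes 120 N, or if a joint passes its speed limit or range.

### The arm

A 6-joint arm with a two-finger parallel gripper is mounted at the origin on the work surface. World frame = base frame: x ahead of the robot, y to its left, z up, the work surface at z = 0. Lengths are in m, angles in rad, forces in N, time in s.
With the tool pointing down it reaches from about 0.225 to 0.875 m from the base axis. Payload 3.4 kg.
Tool frame: the origin (TCP) lies at the very end of the fingers, on their centre line; the grasp point (between the pads) lies 19 mm behind it (manip.grasp_offset is the distance from the TCP to the grasp point, in m); x points along the fingers, y is the direction in which the jaws open and shut, and the axes are right-handed (so a half turn about x gives the same grasp; the last joint's range is limited). The gripper opens to 85 mm and grips with 20 to 120 N. Pads are 22 mm wide; open, the fingers measure 114 mm over their backs; the gripper's body (76 mm by 85 mm) begins 54 mm behind the grasp point. The pads swing forward as they close: fully open they stand 13 mm farther back than shut.
Start: joints at [1.044, 0.276, 1.505, -0, 1.361, -0.121], TCP at [0.227, 0.528, 0.231] pointing down, gripper open.
Joint ranges: [-2.89, 2.89], [-0.75, 2.08], [0.22, 2.7], [-1.18, 4.32], [0.11, 2.71], [-2.7, 2.7]. Speed limits (rad/s): [2.57, 2.57, 3.14, 3.14, 3.14, 3.14].

### API

Orientations are given as a unit quaternion [w, x, y, z].
In Python, from rig import manip gives the robot as it stands.
- The arm moves only by the tool step_arm, never from a script. Its argument "increments" is a list of rows, each an object with "grip": the opening, from 0 (shut) to 1 (fully open); "delta_pos": the shift along the world's x, y, z in m, a list of three; "twist": the turn about the world's z in degrees. A call has 1 to 10 rows; each row shifts and turns the commanded pose from where the row before left it; what a row does not reach is not made up. A row lasts 1/12 s, in which the tool goes at most 41.7 mm and 7.16 degrees, less where a joint would pass 70% of its speed; a pose out of reach is approached as far as the arm can. A call with a gripper value outside its range is refused whole. The fingers move at their own pace and stop on an object; "force" is the grip in N (left out, the last holds). Time passes only in rows, so rows that do not move let the fingers close. It gives the time, the measured TCP pose, the force and the opening at its end, in the units of the state.
- manip.get_state(): the state, without advancing time (a new reading comes with each control period).
- manip.get_image(name): name is "side" or "top"; returns a dict with "img" (400x640x3 uint8, red, green, blue), "fx", "fy", "cx", "cy" (pixels), "D" ([k1, k2, p1, p2, k3] as OpenCV has them; the pictures are not rectified), "rvec" (rotation vector, rad) and "tvec" (3), from world to camera coordinates, as OpenCV has them. Camera axes: x right, y down, z forward; pixel columns grow to the right and rows downward; lengths in m; the calibration is good to about 2 mm. A picture is of the moment at which its call begins. There is no depth.
- manip.sign_off(): hands the job in, once; it reports no verdict.
The state is a dict: "clock": time; "qpos": joint angles; "qd": joint speeds; "effort": joint torques, N m; "position": TCP position; "ee_rot": TCP orientation; "contact_force": force on the tool from outside, world axes, zero at the start; "moment": the same for the moment, N m; "width": finger opening in m.
Only numpy, scipy, OpenCV 4.12 (cv2) and the standard library are available. Lean on these libraries where they do the work, as an engineer would, in place of code of your own. Each camera call takes 0.05 s, during which the arm holds its last target. There are 200 camera calls.

## Working session

There is one attempt and no reset: what is moved stays moved. The work goes in short steps, Python scripts to look and compute and a tool call to move; the robot and the scene stay as the last step left them, time stands still between calls to the robot, and variables do not carry over. Pictures are saved under pics/ and viewed, about 8 in all and at most 12, crops included, and the job is handed in when it is done.

Besides the shell and the picture viewer there is one more tool, called after "Emit:" as name(argument=value, ...), one argument or row to a line, values as JSON. step_arm: Moves the arm, as the interface text tells. Its arguments: {"type":"object","properties":{"increments":{"type":"array"},"force":{"type":"number"}},"required":["increments"]}

```bash
mkdir -p pics; cat > h.py <<'E'
import numpy as np,cv2
from rig import manip
def cam(n):
    return manip.get_image(n)
def ray(c,u,v):
    K=np.array([[c['fx'],0,c['cx']],[0,c['fy'],c['cy']],[0,0,1]])
    p=cv2.undistortPoints(np.array([[[u,v]]],float),K,np.array(c['D'],float))[0,0]
    R=cv2.Rodrigues(np.array(c['rvec'],float))[0]
    return -R.T@np.array(c['tvec'],float).ravel(), R.T@np.array([p[0],p[1],1])
def atz(c,u,v,z):
    o,d=ray(c,u,v); return o+d*(z-o[2])/d[2]
def tri(c1,p1,c2,p2):
    o1,d1=ray(c1,*p1);o2,d2=ray(c2,*p2)
    s=np.linalg.lstsq(np.c_[d1,-d2],o2-o1,rcond=None)[0]
    a,b=o1+d1*s[0],o2+d2*s[1]; return (a+b)/2,np.linalg.norm(a-b)
def save(c,f,crop=None,k=1):
    i=c['img'][:,:,::-1]
    if crop: u0,v0,u1,v1=crop; i=i[v0:v1,u0:u1]
    cv2.imwrite(f,cv2.resize(i,None,fx=k,fy=k,interpolation=cv2.INTER_CUBIC))
E
python3 - <<'E'
from h import *
import pickle
s=manip.get_state();print(s)
a={n:cam(n) for n in('side','top')}
pickle.dump(a,open('a.pkl','wb'))
for n in a: save(a[n],f'pics/{n}0.png')
E
```

```text
{'clock': 0.0, 'qpos': array([ 1.04403290e+00,  2.76612166e-01,  1.50614627e+00, -3.36139298e-05,
        1.36071579e+00, -1.21008509e-01]), 'qd': array([ 0.00036557, -0.00095149, -0.00086674, -0.00108574, -0.00072846,
        0.00050075]), 'effort': array([ 1.45736249e-03, -4.16776192e+01, -2.45813906e+01,  1.95949224e-04,
        1.09094949e-02,  6.18075362e-06]), 'position': array([0.22670626, 0.5278328 , 0.2304247 ]), 'ee_rot': array([ 0.69240413,  0.14183711,  0.69280552, -0.14310581]), 'contact_force': array([-0.13576324,  0.12316608,  1.10732833]), 'moment': array([0.03795101, 0.01812557, 0.06304814]), 'width': 0.08555171154743182}
```

View pics/top0.png

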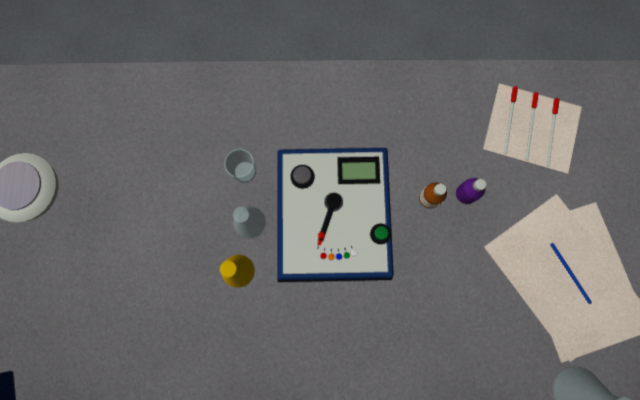

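View pics/side0.png

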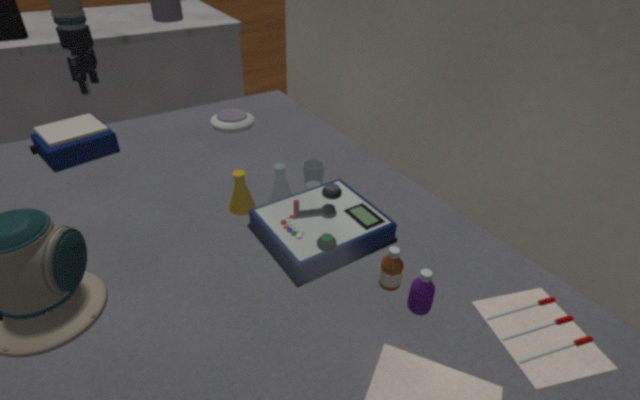

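The top view has the photometer at about (335,215), with the lever post near (321,238). The buttons below run red, orange, blue, green, white from left to right, and the key is at (381,234). I'll enlarge both views.

```bash
python3 - <<'E'
from h import *
import pickle
a=pickle.load(open('a.pkl','rb'))
save(a['top'],'pics/top1.png',(270,140,400,285),4)
save(a['side'],'pics/side1.png',(240,175,400,285),5)
E
```

```text
(no output)
```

View pics/top1.png

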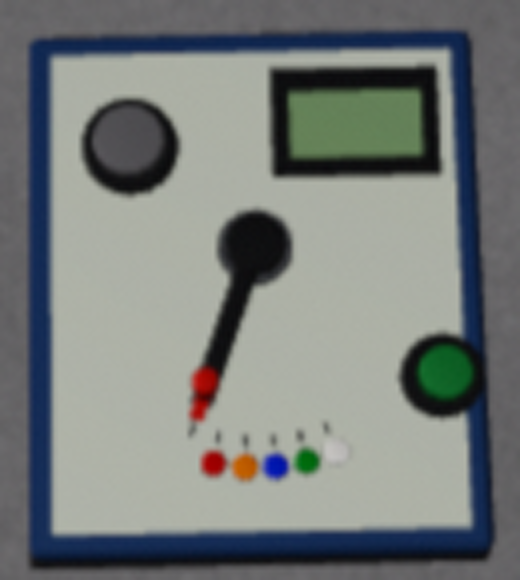

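View pics/side1.png

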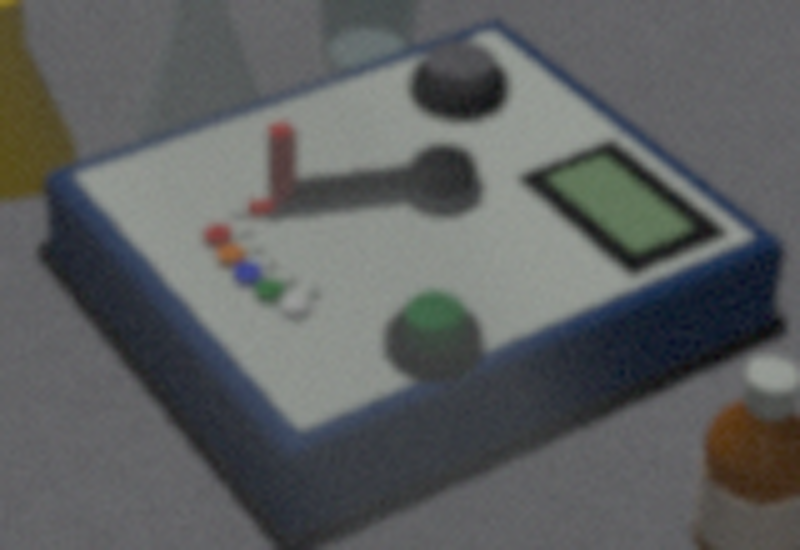

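Blue is the third place, so 3 clicks. In the crops the post top is at (205,378) in the top view and (281,127) in the side view. The key is at (446,371) and (434,308).

```bash
python3 - <<'E'
from h import *
import pickle
np.set_printoptions(precision=4,suppress=True)
a=pickle.load(open('a.pkl','rb'));T,S=a['top'],a['side']
t=lambda x,y:((x+.5)/4-.5+270,(y+.5)/4-.5+140)
s=lambda x,y:((x+.5)/5-.5+240,(y+.5)/5-.5+175)
for n,p,q in [('post',(205,378),(281,127)),('key',(446,371),(434,308)),('red',(214,463),(217,234)),('blue',(276,466),(247,271)),('clear',(336,451),(296,300)),('hub',(255,245),(443,172))]:
    print(n,*tri(T,t(*p),S,s(*q)))
for n,p,z in [('post',(205,378),.11),('key',(446,371),.081),('red',(214,463),.066),('amb',(245,467),.066),('blue',(276,466),.066),('grn',(307,460),.066),('clear',(336,451),.066),('hub',(255,245),.078),
 ('wTL',(50,57),.06),('wTR',(450,48),.06),('wBL',(50,537),.06),('wBR',(473,529),.06)]:
    print(n,atz(T,*t(*p),z))
E
```

```text
post [ 0.54   -0.0569  0.1107] 0.0025116558008417525
key [ 0.5463 -0.1789  0.0854] 0.002040850234522239
red [ 0.5018 -0.0614  0.0652] 0.00205714115054428
blue [ 0.5002 -0.0931  0.0655] 0.0019987228450079235
clear [ 0.5079 -0.124   0.0669] 0.0013571303755101028
hub [ 0.6146 -0.0834  0.073 ] 0.0010020464160072893
post [ 0.5412 -0.0575  0.11  ]
key [ 0.5478 -0.1799  0.081 ]
red [ 0.5027 -0.0618  0.066 ]
amb [ 0.5006 -0.0777  0.066 ]
blue [ 0.5011 -0.0936  0.066 ]
grn [ 0.5041 -0.1095  0.066 ]
clear [ 0.5086 -0.1244  0.066 ]
hub [ 0.6141 -0.0835  0.078 ]
wTL [0.7213 0.0254 0.06  ]
wTR [ 0.7253 -0.19    0.06  ]
wBL [0.4657 0.0223 0.06  ]
wBR [ 0.4689 -0.1943  0.06  ]
```

Axis is at (0.614,-0.084) and blue is 24.7° on from the post, which agrees with 3 × 0.14 rad. The next move goes above the +y side of the post with the fingers shut.

Emit:
step_arm(
  increments=[
    {"grip":0,"delta_pos":[0.0164,-0.02725,0],"twist":-3.75},
    {"grip":0,"delta_pos":[0.0164,-0.02725,0],"twist":-3.75},
    {"grip":0,"delta_pos":[0.0164,-0.02725,0],"twist":-3.75},
    {"grip":0,"delta_pos":[0.0164,-0.02725,0],"twist":-3.75},
    {"grip":0,"delta_pos":[0.0164,-0.02725,0],"twist":-3.75},
    {"grip":0,"delta_pos":[0.0164,-0.02725,0],"twist":-3.75},
    {"grip":0,"delta_pos":[0.0164,-0.02725,0],"twist":-3.75},
    {"grip":0,"delta_pos":[0.0164,-0.02725,0],"twist":-3.75},
    {"grip":0,"delta_pos":[0.0164,-0.02725,0],"twist":-3.75},
    {"grip":0,"delta_pos":[0.0164,-0.02725,0],"twist":-3.75},
  ],
)

```text
clock: 0.93
position: [0.3912, 0.2543, 0.2311]
ee_rot: [0.609, 0.358, 0.61, -0.359]
contact_force: [0.4, -0.4, 0.3]
width: -0.0001
```

Emit:
step_arm(
  increments=[
    {"grip":0,"delta_pos":[0.0164,-0.02725,0],"twist":-3.75},
    {"grip":0,"delta_pos":[0.0164,-0.02725,0],"twist":-3.75},
    {"grip":0,"delta_pos":[0.0164,-0.02725,0],"twist":-3.75},
    {"grip":0,"delta_pos":[0.0164,-0.02725,0],"twist":-3.75},
    {"grip":0,"delta_pos":[0.0164,-0.02725,0],"twist":-3.75},
    {"grip":0,"delta_pos":[0.0164,-0.02725,0],"twist":-3.75},
    {"grip":0,"delta_pos":[0.0164,-0.02725,0],"twist":-3.75},
    {"grip":0,"delta_pos":[0.0164,-0.02725,0],"twist":-3.75},
    {"grip":0,"delta_pos":[0.0164,-0.02725,0],"twist":-3.75},
    {"grip":0,"delta_pos":[0.0164,-0.02725,0],"twist":-3.75},
  ],
)

```text
clock: 1.77
position: [0.5553, -0.0182, 0.2309]
ee_rot: [-0.462, -0.535, -0.462, 0.536]
contact_force: [0.1, 0.4, 0.7]
width: 0.0001
```

Emit:
step_arm(
  increments=[
    {"grip":0,"delta_pos":[0,0,0],"twist":0},
    {"grip":0,"delta_pos":[0,0,0],"twist":0},
    {"grip":0,"delta_pos":[0,0,0],"twist":0},
  ],
)

```text
clock: 2.02
position: [0.5543, -0.0164, 0.2307]
ee_rot: [-0.462, -0.534, -0.463, 0.535]
contact_force: [-0.5, -0.1, 0.3]
width: -0.0001
```

Emit:
step_arm(
  increments=[
    {"grip":0,"delta_pos":[0,0,-0.018],"twist":0},
    {"grip":0,"delta_pos":[0,0,-0.018],"twist":0},
    {"grip":0,"delta_pos":[0,0,-0.018],"twist":0},
    {"grip":0,"delta_pos":[0,0,-0.018],"twist":0},
    {"grip":0,"delta_pos":[0,0,-0.018],"twist":0},
    {"grip":0,"delta_pos":[0,0,-0.018],"twist":0},
    {"grip":0,"delta_pos":[0,0,-0.018],"twist":0},
    {"grip":0,"delta_pos":[0,0,-0.014],"twist":0},
    {"grip":0,"delta_pos":[0,0,0],"twist":0},
    {"grip":0,"delta_pos":[0,0,0],"twist":0},
  ],
)

```text
clock: 2.85
position: [0.5539, -0.0154, 0.091]
ee_rot: [-0.463, -0.534, -0.464, 0.535]
contact_force: [1.1, -0.6, -0.2]
width: -0.0003
```

```bash
python3 - <<'E'
from h import *
c=cam('side');save(c,'pics/side2.png',(240,135,400,255),5)
E
```

```text
(no output)
```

View pics/side2.png

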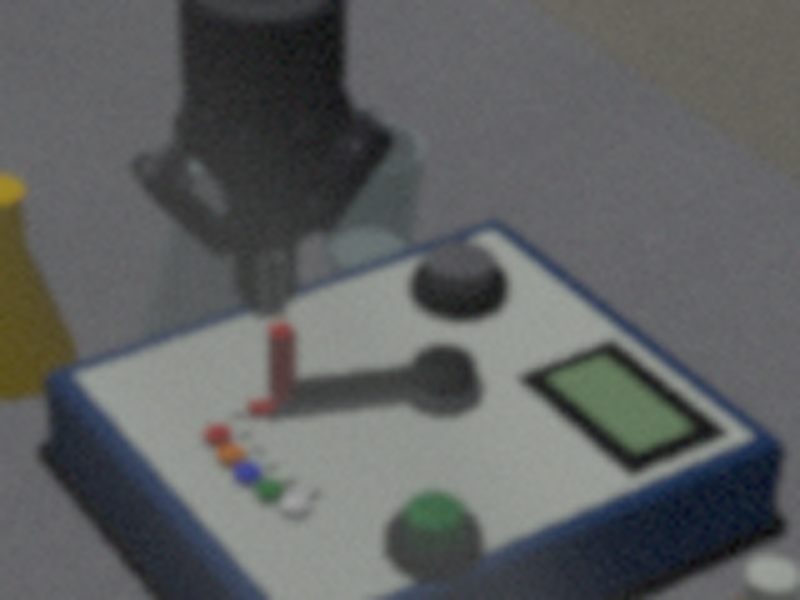

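The fingers stand just behind the post and in line with it, with the pointer still in the empty notch. Approaching along the tangent.

Emit:
step_arm(
  increments=[
    {"grip":0,"delta_pos":[-0.0017,-0.0047,-0.001],"twist":0},
    {"grip":0,"delta_pos":[-0.0017,-0.0047,0],"twist":0},
    {"grip":0,"delta_pos":[-0.0017,-0.0047,0],"twist":0},
    {"grip":0,"delta_pos":[-0.001,-0.0028,0],"twist":0},
    {"grip":0,"delta_pos":[0,0,0],"twist":0},
    {"grip":0,"delta_pos":[0,0,0],"twist":0},
  ],
)

```text
clock: 3.4
position: [0.5489, -0.034, 0.0906]
ee_rot: [0.463, 0.535, 0.462, -0.535]
contact_force: [-0.3, 0.7, 0.2]
width: -0.0
```

Emit:
step_arm(
  increments=[
    {"grip":0,"delta_pos":[-0.0007,-0.0019,0],"twist":0},
    {"grip":0,"delta_pos":[0,0,0],"twist":0},
  ],
)

```text
clock: 3.57
position: [0.5482, -0.0357, 0.0903]
ee_rot: [-0.463, -0.535, -0.463, 0.535]
contact_force: [-0.1, 0.2, -0.6]
width: 0.0
```

Emit:
step_arm(
  increments=[
    {"grip":0,"delta_pos":[-0.0007,-0.0019,0],"twist":0},
    {"grip":0,"delta_pos":[0,0,0],"twist":0},
  ],
)

```text
clock: 3.73
position: [0.5474, -0.0375, 0.0903]
ee_rot: [-0.463, -0.535, -0.463, 0.535]
contact_force: [-0.4, 0.2, 0.4]
width: -0.0002
```

Emit:
step_arm(
  increments=[
    {"grip":0,"delta_pos":[-0.0007,-0.0019,0],"twist":0},
    {"grip":0,"delta_pos":[0,0,0],"twist":0},
  ],
)

```text
clock: 3.9
position: [0.5467, -0.0395, 0.0903]
ee_rot: [-0.463, -0.535, -0.463, 0.535]
contact_force: [1.1, -0.0, 1.0]
width: -0.0001
```

Emit:
step_arm(
  increments=[
    {"grip":0,"delta_pos":[-0.0007,-0.0019,0],"twist":0},
    {"grip":0,"delta_pos":[0,0,0],"twist":0},
  ],
)

```text
clock: 4.07
position: [0.546, -0.0411, 0.0903]
ee_rot: [0.463, 0.535, 0.463, -0.535]
contact_force: [0.2, 1.2, 1.0]
width: 0.0002
```

Emit:
step_arm(
  increments=[
    {"grip":0,"delta_pos":[-0.0006,-0.0019,0],"twist":0},
    {"grip":0,"delta_pos":[0,0,0],"twist":0},
  ],
)

```text
clock: 4.23
position: [0.5453, -0.0429, 0.0903]
ee_rot: [0.462, 0.535, 0.463, -0.535]
contact_force: [-0.2, 2.2, 0.7]
width: -0.0001
```

Emit:
step_arm(
  increments=[
    {"grip":0,"delta_pos":[-0.0006,-0.0019,0],"twist":0},
    {"grip":0,"delta_pos":[0,0,0],"twist":0},
  ],
)

```text
clock: 4.4
position: [0.5447, -0.0447, 0.0903]
ee_rot: [0.462, 0.535, 0.463, -0.535]
contact_force: [0.9, 3.4, 0.4]
width: 0.0001
```

Emit:
step_arm(
  increments=[
    {"grip":0,"delta_pos":[-0.0006,-0.0019,0],"twist":0},
    {"grip":0,"delta_pos":[0,0,0],"twist":0},
  ],
)

```text
clock: 4.57
position: [0.544, -0.0466, 0.0903]
ee_rot: [0.462, 0.535, 0.463, -0.535]
contact_force: [0.5, 4.3, 0.9]
width: 0.0002
```

Emit:
step_arm(
  increments=[
    {"grip":0,"delta_pos":[-0.0006,-0.0019,0],"twist":0},
    {"grip":0,"delta_pos":[0,0,0],"twist":0},
  ],
)

```text
clock: 4.73
position: [0.5434, -0.0484, 0.0902]
ee_rot: [0.462, 0.535, 0.463, -0.535]
contact_force: [-1.0, 5.0, 1.4]
width: -0.0001
```

Emit:
step_arm(
  increments=[
    {"grip":0,"delta_pos":[-0.0006,-0.0019,0],"twist":0},
    {"grip":0,"delta_pos":[0,0,0],"twist":0},
  ],
)

```text
clock: 4.9
position: [0.5428, -0.0502, 0.0903]
ee_rot: [0.462, 0.535, 0.463, -0.535]
contact_force: [-0.2, 5.6, 0.6]
width: -0.0001
```

Emit:
step_arm(
  increments=[
    {"grip":0,"delta_pos":[-0.0006,-0.0019,0],"twist":0},
    {"grip":0,"delta_pos":[0,0,0],"twist":0},
  ],
)

```text
clock: 5.07
position: [0.5424, -0.0518, 0.0903]
ee_rot: [0.462, 0.535, 0.463, -0.534]
contact_force: [0.6, 7.2, 0.4]
width: 0.0002
```

Emit:
step_arm(
  increments=[
    {"grip":0,"delta_pos":[-0.0005,-0.0019,0],"twist":0},
    {"grip":0,"delta_pos":[0,0,0],"twist":0},
  ],
)

```text
clock: 5.23
position: [0.5419, -0.0535, 0.0903]
ee_rot: [0.462, 0.535, 0.463, -0.534]
contact_force: [-0.7, 7.4, 0.8]
width: -0.0001
```

Emit:
step_arm(
  increments=[
    {"grip":0,"delta_pos":[-0.0005,-0.0019,0],"twist":0},
    {"grip":0,"delta_pos":[0,0,0],"twist":0},
  ],
)

```text
clock: 5.4
position: [0.5415, -0.0551, 0.0903]
ee_rot: [0.462, 0.536, 0.463, -0.534]
contact_force: [0.4, 9.0, 1.2]
width: -0.0002
```

Emit:
step_arm(
  increments=[
    {"grip":0,"delta_pos":[-0.0004,-0.0019,0],"twist":0},
    {"grip":0,"delta_pos":[0,0,0],"twist":0},
  ],
)

```text
clock: 5.57
position: [0.5411, -0.0575, 0.0903]
ee_rot: [0.462, 0.535, 0.463, -0.534]
contact_force: [-0.0, 4.5, 0.3]
width: 0.0002
```

Emit:
step_arm(
  increments=[
    {"grip":0,"delta_pos":[-0.0004,-0.0019,0],"twist":0},
    {"grip":0,"delta_pos":[0,0,0],"twist":0},
  ],
)

```text
clock: 5.73
position: [0.5406, -0.06, 0.0903]
ee_rot: [0.462, 0.535, 0.463, -0.535]
contact_force: [-0.6, 4.5, -0.4]
width: 0.0003
```

First click at about 9 N (9.0 → 4.5). Pausing, then towards the second, expected about 11 mm on.

Emit:
step_arm(
  increments=[
    {"grip":0,"delta_pos":[0,0,0],"twist":0},
    {"grip":0,"delta_pos":[0,0,0],"twist":0},
    {"grip":0,"delta_pos":[0,0,0],"twist":0},
    {"grip":0,"delta_pos":[0,0,0],"twist":0},
    {"grip":0,"delta_pos":[0,0,0],"twist":0},
    {"grip":0,"delta_pos":[0,0,0],"twist":0},
    {"grip":0,"delta_pos":[0,0,0],"twist":0},
    {"grip":0,"delta_pos":[0,0,0],"twist":0},
  ],
)

```text
clock: 6.4
position: [0.5406, -0.0599, 0.0903]
ee_rot: [0.462, 0.535, 0.463, -0.535]
contact_force: [0.2, 4.8, -0.3]
width: 0.0002
```

Emit:
step_arm(
  increments=[
    {"grip":0,"delta_pos":[-0.0006,-0.0019,0],"twist":0},
    {"grip":0,"delta_pos":[0,0,0],"twist":0},
  ],
)

```text
clock: 6.57
position: [0.5403, -0.0617, 0.0903]
ee_rot: [0.463, 0.535, 0.463, -0.534]
contact_force: [0.5, 6.3, -0.5]
width: 0.0003
```

Emit:
step_arm(
  increments=[
    {"grip":0,"delta_pos":[-0.0006,-0.0019,0],"twist":0},
    {"grip":0,"delta_pos":[0,0,0],"twist":0},
  ],
)

```text
clock: 6.73
position: [0.5401, -0.0634, 0.0903]
ee_rot: [0.463, 0.536, 0.463, -0.534]
contact_force: [1.8, 6.8, -0.1]
width: -0.0002
```

Emit:
step_arm(
  increments=[
    {"grip":0,"delta_pos":[-0.0006,-0.0019,0],"twist":0},
    {"grip":0,"delta_pos":[0,0,0],"twist":0},
  ],
)

```text
clock: 6.9
position: [0.5399, -0.0651, 0.0903]
ee_rot: [0.463, 0.536, 0.462, -0.534]
contact_force: [0.8, 7.9, -2.2]
width: 0.0001
```

Emit:
step_arm(
  increments=[
    {"grip":0,"delta_pos":[-0.0003,-0.0019,0],"twist":0},
    {"grip":0,"delta_pos":[0,0,0],"twist":0},
  ],
)

```text
clock: 7.07
position: [0.5397, -0.0669, 0.0904]
ee_rot: [0.463, 0.536, 0.462, -0.534]
contact_force: [2.5, 8.0, -0.9]
width: -0.0005
```

Emit:
step_arm(
  increments=[
    {"grip":0,"delta_pos":[-0.0003,-0.0019,0],"twist":0},
    {"grip":0,"delta_pos":[0,0,0],"twist":0},
  ],
)

```text
clock: 7.23
position: [0.5395, -0.0698, 0.0904]
ee_rot: [0.463, 0.535, 0.462, -0.534]
contact_force: [3.4, 4.5, -2.7]
width: -0.0002
```

Second click (8.4 → 4.5 N). Pausing with a look.

Emit:
step_arm(
  increments=[
    {"grip":0,"delta_pos":[0,0,0],"twist":0},
    {"grip":0,"delta_pos":[0,0,0],"twist":0},
    {"grip":0,"delta_pos":[0,0,0],"twist":0},
    {"grip":0,"delta_pos":[0,0,0],"twist":0},
    {"grip":0,"delta_pos":[0,0,0],"twist":0},
    {"grip":0,"delta_pos":[0,0,0],"twist":0},
    {"grip":0,"delta_pos":[0,0,0],"twist":0},
    {"grip":0,"delta_pos":[0,0,0],"twist":0},
  ],
)

```text
clock: 7.9
position: [0.5395, -0.0698, 0.0904]
ee_rot: [0.463, 0.535, 0.462, -0.534]
contact_force: [3.3, 4.2, -1.9]
width: -0.0001
```

```bash
python3 - <<'E'
from h import *
c=cam('side');save(c,'pics/side3.png',(250,150,370,240),6)
s=manip.get_state();print(s['position'],s['contact_force'],s['moment'])
E
```

```text
[ 0.53952358 -0.06979615  0.09038375] [ 2.70710015  3.85025041 -2.29218382] [ 0.72500165 -0.45905752 -0.00215225]
```

View pics/side3.png

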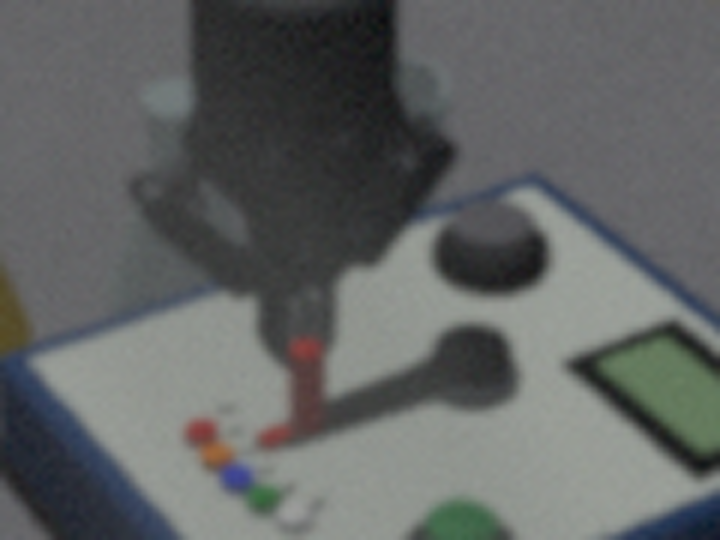

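The post is centred on the fingers. The pointer is on the amber tick, and the blue tick is the next one, at (262,470). This agrees with two clicks. Now the third.

Emit:
step_arm(
  increments=[
    {"grip":0,"delta_pos":[0.0004,-0.0019,0],"twist":0},
    {"grip":0,"delta_pos":[0,0,0],"twist":0},
  ],
)

```text
clock: 8.12
position: [0.5395, -0.0716, 0.0903]
ee_rot: [0.463, 0.535, 0.462, -0.534]
contact_force: [2.4, 6.6, -1.0]
width: -0.0001
```

Emit:
step_arm(
  increments=[
    {"grip":0,"delta_pos":[0.0004,-0.0019,0],"twist":0},
    {"grip":0,"delta_pos":[0,0,0],"twist":0},
  ],
)

```text
clock: 8.28
position: [0.5395, -0.0731, 0.0903]
ee_rot: [0.463, 0.535, 0.463, -0.534]
contact_force: [1.3, 7.2, -0.4]
width: -0.0001
```

Emit:
step_arm(
  increments=[
    {"grip":0,"delta_pos":[0.0002,-0.0019,0],"twist":0},
    {"grip":0,"delta_pos":[0,0,0],"twist":0},
  ],
)

```text
clock: 8.45
position: [0.5395, -0.0747, 0.0903]
ee_rot: [0.462, 0.535, 0.463, -0.534]
contact_force: [2.4, 7.0, -0.3]
width: -0.0001
```

Emit:
step_arm(
  increments=[
    {"grip":0,"delta_pos":[0,-0.0015,0],"twist":0},
    {"grip":0,"delta_pos":[0,0,0],"twist":0},
  ],
)

```text
clock: 8.62
position: [0.5396, -0.0759, 0.0903]
ee_rot: [0.462, 0.536, 0.463, -0.534]
contact_force: [1.7, 7.5, 0.1]
width: -0.0001
```

Emit:
step_arm(
  increments=[
    {"grip":0,"delta_pos":[0,-0.0015,0],"twist":0},
    {"grip":0,"delta_pos":[0,0,0],"twist":0},
  ],
)

```text
clock: 8.78
position: [0.5396, -0.0772, 0.0903]
ee_rot: [0.462, 0.536, 0.463, -0.534]
contact_force: [1.4, 9.1, 0.5]
width: -0.0001
```

Emit:
step_arm(
  increments=[
    {"grip":0,"delta_pos":[0,-0.0015,0],"twist":0},
    {"grip":0,"delta_pos":[0,0,0],"twist":0},
  ],
)

```text
clock: 8.95
position: [0.5398, -0.0792, 0.0903]
ee_rot: [0.463, 0.535, 0.463, -0.534]
contact_force: [1.2, 3.1, -0.9]
width: 0.0001
```

Third click (9.1 → 3.1 N). After a short pause I back off gently.

Emit:
step_arm(
  increments=[
    {"grip":0,"delta_pos":[0,0,0],"twist":0},
    {"grip":0,"delta_pos":[0,0,0],"twist":0},
    {"grip":0,"delta_pos":[0,0,0],"twist":0},
    {"grip":0,"delta_pos":[0,0,0],"twist":0},
    {"grip":0,"delta_pos":[0,0,0],"twist":0},
    {"grip":0,"delta_pos":[0,0.002,0],"twist":0},
    {"grip":0,"delta_pos":[0,0.002,0],"twist":0},
    {"grip":0,"delta_pos":[0,0.002,0],"twist":0},
    {"grip":0,"delta_pos":[0,0.002,0],"twist":0},
    {"grip":0,"delta_pos":[0,0.002,0],"twist":0},
  ],
)

```text
clock: 9.78
position: [0.5388, -0.0705, 0.0904]
ee_rot: [-0.463, -0.534, -0.463, 0.535]
contact_force: [-0.8, -0.2, -1.0]
width: 0.0
```

Emit:
step_arm(
  increments=[
    {"grip":0,"delta_pos":[0,0.002,0],"twist":0},
    {"grip":0,"delta_pos":[0,0.002,0],"twist":0},
    {"grip":0,"delta_pos":[0,0.004,0],"twist":0},
    {"grip":0,"delta_pos":[0,0.006,0],"twist":0},
    {"grip":0,"delta_pos":[0,0.008,0],"twist":0},
    {"grip":0,"delta_pos":[0,0.008,0],"twist":0},
    {"grip":0,"delta_pos":[0,0,0.02],"twist":0},
    {"grip":0,"delta_pos":[0,0,0.02],"twist":0},
    {"grip":0,"delta_pos":[0,0,0.02],"twist":0},
    {"grip":0,"delta_pos":[0,0,0],"twist":0},
  ],
)

```text
clock: 10.62
position: [0.5419, -0.0395, 0.1542]
ee_rot: [0.465, 0.536, 0.461, -0.533]
contact_force: [1.3, 0.7, 1.2]
width: -0.0003
```

```bash
python3 - <<'E'
from h import *
c=cam('side');save(c,'pics/side4.png',(250,150,370,240),6)
s=manip.get_state();print(s['position'],s['contact_force'])
E
```

```text
[ 0.54084046 -0.03940407  0.15239255] [-0.00091016 -0.3275077  -0.37165605]
```

View pics/side4.png

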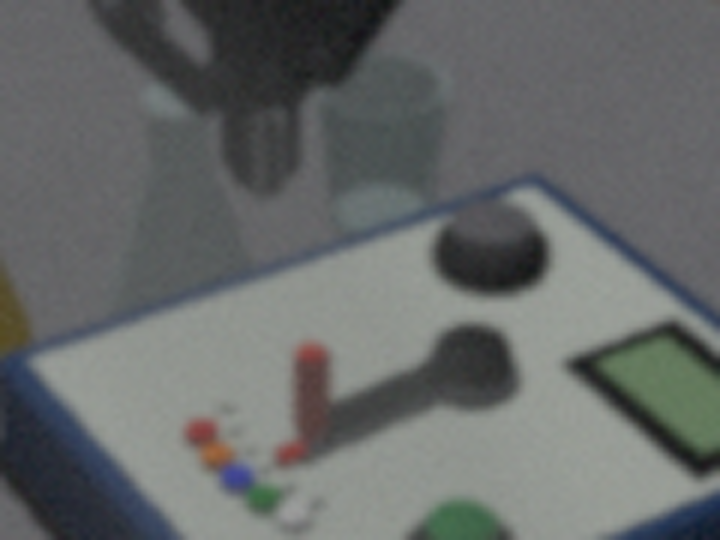

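The pointer now lies on the line from the hub to the blue button, at the 4th tick. The post has sprung back and the glassware is untouched. Going over the key.

Emit:
step_arm(
  increments=[
    {"grip":0,"delta_pos":[0.0007,-0.0175,0],"twist":0},
    {"grip":0,"delta_pos":[0.0007,-0.0175,0],"twist":0},
    {"grip":0,"delta_pos":[0.0007,-0.0175,0],"twist":0},
    {"grip":0,"delta_pos":[0.0007,-0.0175,0],"twist":0},
    {"grip":0,"delta_pos":[0.0007,-0.0175,0],"twist":0},
    {"grip":0,"delta_pos":[0.0007,-0.0175,0],"twist":0},
    {"grip":0,"delta_pos":[0.0007,-0.0175,0],"twist":0},
    {"grip":0,"delta_pos":[0.0007,-0.0175,0],"twist":0},
    {"grip":0,"delta_pos":[0,0,0],"twist":0},
    {"grip":0,"delta_pos":[0,0,0],"twist":0},
  ],
)

```text
clock: 11.5
position: [0.5443, -0.1797, 0.1491]
ee_rot: [-0.462, -0.535, -0.463, 0.535]
contact_force: [-0.3, 0.9, -0.1]
width: -0.0003
```

Emit:
step_arm(
  increments=[
    {"grip":0,"delta_pos":[0,0,-0.015],"twist":0},
    {"grip":0,"delta_pos":[0,0,-0.015],"twist":0},
    {"grip":0,"delta_pos":[0,0,-0.015],"twist":0},
    {"grip":0,"delta_pos":[0,0,-0.01],"twist":0},
    {"grip":0,"delta_pos":[0,0,0],"twist":0},
    {"grip":0,"delta_pos":[0,0,0],"twist":0},
  ],
)

```text
clock: 12.0
position: [0.5445, -0.1789, 0.0947]
ee_rot: [-0.462, -0.534, -0.464, 0.535]
contact_force: [-0.1, -0.6, 0.6]
width: -0.0001
```

```bash
python3 - <<'E'
from h import *
c=cam('side');save(c,'pics/side5.png',(260,160,380,250),6)
s=manip.get_state();print(s['position'],s['contact_force'])
E
```

```text
[ 0.54513581 -0.17932304  0.09551547] [-0.33810083 -0.31002933  0.0119965 ]
```

View pics/side5.png

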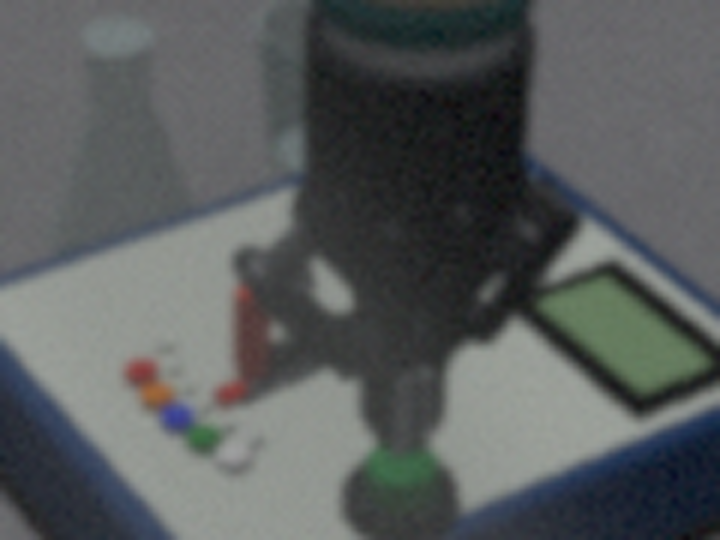

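The fingertip is centred above the key. Pressing in small steps, stopping at about 5 N.

Emit:
step_arm(
  increments=[
    {"grip":0,"delta_pos":[0.001,0,-0.004],"twist":0},
    {"grip":0,"delta_pos":[0,0,-0.004],"twist":0},
    {"grip":0,"delta_pos":[0,0,0],"twist":0},
  ],
)

```text
clock: 12.3
position: [0.5458, -0.1797, 0.0871]
ee_rot: [-0.463, -0.535, -0.463, 0.535]
contact_force: [-0.2, 0.6, -0.9]
width: -0.0
```

Emit:
step_arm(
  increments=[
    {"grip":0,"delta_pos":[0,0,-0.002],"twist":0},
    {"grip":0,"delta_pos":[0,0,0],"twist":0},
  ],
)

```text
clock: 12.47
position: [0.5458, -0.1799, 0.0852]
ee_rot: [-0.463, -0.535, -0.463, 0.535]
contact_force: [0.4, -0.2, -0.0]
width: 0.0004
```

Emit:
step_arm(
  increments=[
    {"grip":0,"delta_pos":[0,0,-0.002],"twist":0},
    {"grip":0,"delta_pos":[0,0,0],"twist":0},
  ],
)

```text
clock: 12.63
position: [0.5459, -0.1799, 0.0834]
ee_rot: [0.463, 0.535, 0.463, -0.535]
contact_force: [0.1, 0.1, 2.6]
width: -0.0002
```

Emit:
step_arm(
  increments=[
    {"grip":0,"delta_pos":[0,0,-0.002],"twist":0},
    {"grip":0,"delta_pos":[0,0,0],"twist":0},
  ],
)

```text
clock: 12.8
position: [0.546, -0.1799, 0.0814]
ee_rot: [0.463, 0.535, 0.463, -0.535]
contact_force: [-0.8, -0.5, 4.1]
width: 0.0002
```

Emit:
step_arm(
  increments=[
    {"grip":0,"delta_pos":[0,0,-0.002],"twist":0},
    {"grip":0,"delta_pos":[0,0,0],"twist":0},
  ],
)

```text
clock: 12.97
position: [0.546, -0.18, 0.0794]
ee_rot: [0.463, 0.535, 0.463, -0.535]
contact_force: [-0.9, -0.1, 3.9]
width: -0.0002
```

Emit:
step_arm(
  increments=[
    {"grip":0,"delta_pos":[0,0,-0.0015],"twist":0},
    {"grip":0,"delta_pos":[0,0,0],"twist":0},
    {"grip":0,"delta_pos":[0,0,0],"twist":0},
  ],
)

```text
clock: 13.22
position: [0.546, -0.1799, 0.078]
ee_rot: [0.463, 0.535, 0.463, -0.535]
contact_force: [-1.3, 0.3, 5.8]
width: -0.0002
```

Emit:
step_arm(
  increments=[
    {"grip":0,"delta_pos":[0,0,-0.001],"twist":0},
    {"grip":0,"delta_pos":[0,0,0],"twist":0},
    {"grip":0,"delta_pos":[0,0,0],"twist":0},
    {"grip":0,"delta_pos":[0,0,0],"twist":0},
  ],
)

```text
clock: 13.55
position: [0.546, -0.18, 0.0771]
ee_rot: [0.463, 0.535, 0.463, -0.535]
contact_force: [-1.6, 0.4, 5.1]
width: 0.0001
```

About 7 mm of travel at 5–6 N counts as a press. Rising gently straight up and clear.

Emit:
step_arm(
  increments=[
    {"grip":0,"delta_pos":[0,0,0.002],"twist":0},
    {"grip":0,"delta_pos":[0,0,0.003],"twist":0},
    {"grip":0,"delta_pos":[0,0,0.003],"twist":0},
    {"grip":0,"delta_pos":[0,0,0.006],"twist":0},
    {"grip":0,"delta_pos":[0,0,0.015],"twist":0},
    {"grip":0,"delta_pos":[0,0,0.03],"twist":0},
    {"grip":0,"delta_pos":[0,0,0.03],"twist":0},
    {"grip":0,"delta_pos":[0,0,0.03],"twist":0},
    {"grip":0,"delta_pos":[0,0,0.03],"twist":0},
    {"grip":0,"delta_pos":[0,0,0],"twist":0},
  ],
)

```text
clock: 14.38
position: [0.5491, -0.1812, 0.2324]
ee_rot: [0.467, 0.536, 0.459, -0.533]
contact_force: [0.5, 0.1, -0.2]
width: 0.0003
```

Emit:
step_arm(
  increments=[
    {"grip":0,"delta_pos":[0,0,0],"twist":0},
    {"grip":0,"delta_pos":[0,0,0],"twist":0},
    {"grip":0,"delta_pos":[0,0,0],"twist":0},
  ],
)

```text
clock: 14.63
position: [0.5449, -0.1794, 0.2242]
ee_rot: [-0.462, -0.534, -0.464, 0.535]
contact_force: [0.2, 0.5, 0.6]
width: -0.0002
```

```bash
python3 - <<'E'
from h import *
c=cam('side');save(c,'pics/side6.png',(220,140,420,290),4)
s=manip.get_state();print(s['position'],s['contact_force'])
E
```

```text
[ 0.54494946 -0.17941494  0.22406724] [-0.16594966 -0.26422147 -0.77835213]
```

View pics/side6.png

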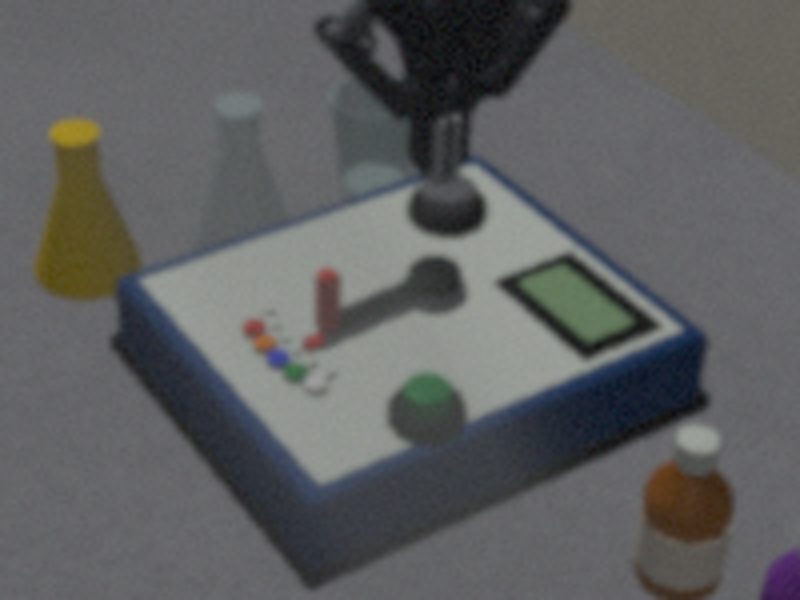

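The pointer is still on the hub-to-blue line, with its tip at (315,342) and blue at (279,358). The key is up at (428,390) and the glassware is standing. Handing in.

```bash
python3 -c "
from rig import manip
print(manip.sign_off())"
```

```text
the job is handed in; nothing more can be done
None
```

The pointer is on blue and the read key has been pressed once. I handed the job in at about 15 s on the robot's clock, against the 72 s limit.

- **Lever:** blue was in the third place, so I pushed the red post through three clicks. Each showed as a force drop, from about 9 N to between 3 and 4.5 N. I paused about 0.4 s or more in each notch, then backed off gently so the post sprang back.
- **Key:** I pressed it about 7 mm at 5–6 N. That travel is estimated from where contact was first felt, about 84 mm above the bench. I then let it rise and lifted the arm clear.
- **Last checks:** the final side picture shows the pointer in line with the blue button, the key up and the flask, beaker and amber bottle standing. I compared the glassware's places by eye only. The arm touched nothing, with the force reading at noise level.
- **Disagreement:** contact with the key came about 3 mm higher than the stated 81 mm. My two-camera measurement gave 85 mm.

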